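# Lock the bayonet cover on the housing

### The job

The green bayonet cover has been set loosely on the mouth of the aluminium housing, with its three yellow lugs resting on the rim beside the slots. Turn it until the lugs are over the slots, push it in against the spring, and twist it clockwise (seen from above) under the rim until it stops, then let it spring up into its locked position and leave it there. Do not disturb the screwdriver, the parts bin or the bracket lying around it.

Things in the scene. Friction and masses are not known exactly. Their poses are not given: they have to be found in the camera images.
- housing: Round aluminium housing, 100 mm across, rim 60 mm high, on a blue plate 150 x 130 x 10 mm; fixed. Origin: on the bench under its axis, z up. Mouth: 60 mm bore with three slots 19 mm wide, open above, out to radius 44 mm, at 0 (own +x), 120 and 240 degrees anticlockwise from above, black dot at each. Under the 6 mm thick inner rim runs a groove with a locking pocket (red dot) clockwise of each slot.
- cover: Loose bayonet cover, 0.15 kg: green disc 57 mm wide, 22 mm thick, its lower 8 mm a pilot in the bore. Black grip bar on top along own x, 48 long, 12 thick, 33 high (22 to 55 mm above the underside), +x end marked yellow. Origin: centre of underside, z up. Starts level, 29 to 91 degrees anticlockwise past a slot. Turn by fingers astride the bar or by a pinch; press on the disc beside the bar, or on the bar.
- lug (a point): Mid-point of the cover's lug on its own +x, 36 mm from its axis, 12 mm above its underside. Three equal yellow lugs at 0, 120, 240 degrees: 12 mm wide, out to radius 40 mm, 8 to 16 mm above the underside; any lug fits any slot. Height of the cover's underside over the bench: 52 mm on the rim, 49 dropped into the slots, under 35 to pass the lip, 26 at the bottom, 38 locked (disc flush with the rim).
- plate (a joint): Travel (m) of the sprung rubber-faced plate in the bore under the cover: 0 = up, its face 11 mm below the rim; 0.023 = bottomed. It pushes the cover up with about 2 N when first touched, 5 N when locked, 8 N at the bottom.
- driver: Bystander: green electric screwdriver lying on the bench, 225 mm long, 36 mm high. Origin on the bench surface under its body, bit towards own +x.
- bin: Bystander: black open parts bin 150 x 100 x 65 mm with small fasteners. Origin under its centre.
- bracket: Bystander: flat steel bracket with three holes, 90 x 60 x 5 mm. Origin under its centre.
- slot0 (a point): Centre of the slot at 0 degrees on the housing, at rim height, 36 mm from its axis. A lug pushed down here can then turn clockwise (from above) only.
- lock0 (a point): Locking position on the housing, at rim height, 36 mm from its axis, 45 degrees clockwise of slot 0. To reach the pocket under it the lug passes below a 3 mm lip hanging under the inner rim (lug top over 9 mm below the rim's top); an end stop lies about 4 degrees past the pocket's centre. Let go there, the spring lifts the lug behind the lip.
- slot1 (a point): Centre of the slot at 120 degrees on the housing, at rim height, 36 mm from its axis. A lug pushed down here can then turn clockwise (from above) only.
- lock1 (a point): Locking position on the housing, at rim height, 36 mm from its axis, 45 degrees clockwise of slot 1. To reach the pocket under it the lug passes below a 3 mm lip hanging under the inner rim (lug top over 9 mm below the rim's top); an end stop lies about 4 degrees past the pocket's centre. Let go there, the spring lifts the lug behind the lip.
- slot2 (a point): Centre of the slot at 240 degrees on the housing, at rim height, 36 mm from its axis. A lug pushed down here can then turn clockwise (from above) only.
- lock2 (a point): Locking position on the housing, at rim height, 36 mm from its axis, 45 degrees clockwise of slot 2. To reach the pocket under it the lug passes below a 3 mm lip hanging under the inner rim (lug top over 9 mm below the rim's top); an end stop lies about 4 degrees past the pocket's centre. Let go there, the spring lifts the lug behind the lip.
Things that resemble listed ones, but are neither listed nor needed, are in the scene too. What is meant by the cover is not blue or pink, and is the larger of those in its own colour.

How it is judged:
On the way:
1. the cover is pushed in through the slots, its lugs below the lip (z of cover in the frame of housing below 0.0365 m and horizontal distance between cover and housing below 0.006 m), for 0.05 s.
At the end, for the whole second after the job is handed in: The cover rests locked in the housing: a lug within 7 mm of a locking position (red dot) seen from above, its underside 36.2 to 40 mm above the housing's origin (sprung up behind the lips, flush with the rim), level within 0.06 rad, centred within 4 mm, at rest and released ((horizontal distance between lug and lock0 below 0.007 m or horizontal distance between lug and lock1 below 0.007 m or horizontal distance between lug and lock2 below 0.007 m) and z of cover in the frame of housing between 0.0362 and 0.04 m and angle between cover's own z axis and vertical below 0.06 rad and horizontal distance between cover and housing below 0.004 m and linear speed of cover below 0.02 m/s and angular speed of cover below 0.2 rad/s); the robot touches nothing.
It fails at once if the driver is moved by more than 30 mm (distance of driver from where it was at the start of the episode above 0.03 m).
It fails at once if the bin is moved by more than 30 mm (distance of bin from where it was at the start of the episode above 0.03 m).
It fails at once if the bracket is moved by more than 30 mm (distance of bracket from where it was at the start of the episode above 0.03 m).
It also fails if it takes over 58 s, if anything falls off the work surface, if the arm or the gripper's body presses on something with over 40 N, if the wrist force passes 120 N, or if a joint passes its speed limit or range.

### The arm

A 6-joint arm with a two-finger parallel gripper is mounted at the origin on the work surface. World frame = base frame: x ahead of the robot, y to its left, z up, the work surface at z = 0. Lengths are in m, angles in rad, forces in N, time in s.
With the tool pointing down it reaches from about 0.4 to 0.925 m from the base axis. Payload 12.5 kg.
Tool frame: the origin (TCP) lies at the very end of the fingers, on their centre line; the grasp point (between the pads) lies 19 mm behind it (robot.pinch_z is the z of the grasp point in the tool frame, in m); z points along the fingers, y is the line along which they close (so a half turn about z gives the same grasp; the last joint's range is limited). The gripper opens to 95 mm and grips with 3 to 60 N. Pads are 20 mm wide; open, the fingers measure 119 mm over their backs; the gripper's body (75 mm by 180 mm) begins 59 mm behind the grasp point.
Start: joints at [-1.403, 0.491, 1.559, -0, 1.092, -0.106], TCP at [0.169, -0.602, 0.215] pointing down, gripper open.
Joint ranges: [-3.1, 3.1], [-0.84, 2.19], [0.05, 2.79], [-1.13, 4.28], [0.06, 2.93], [-2.69, 2.69]. Speed limits (rad/s): [2.22, 2.22, 2.79, 3.14, 3.14, 3.14].

### API

Orientations are given as a 3x3 rotation matrix whose columns are the frame's x, y, z axes.
In Python, from bench import robot, viewer gives the robot as it stands.
- The arm moves only by the tool drive_tool, never from a script. Its argument "increments" is a list of rows, each a list of 7 numbers: the turn, a rotation vector about the tool's x, y, z in rad, then the shift along the tool's x, y, z in m, then the closure, from 0 (fully open) to 1 (shut). In form: [[rx, ry, rz, dx, dy, dz, jaw], ...]. A call has exactly 8 rows; each row shifts and turns the commanded pose from where the row before left it, along the tool's axes as they then stand; what a row does not reach is not made up. A row lasts 1/8 s, in which the tool goes at most 62.5 mm and 10.7 degrees, less where a joint would pass 70% of its speed; a pose out of reach is approached as far as the arm can. A call is refused whole if a number of a shift passes 0.0625 or a number of a turn 0.188, either way. A call with a gripper value outside its range is refused whole. The fingers move at their own pace and stop on an object; "newtons" is the grip in N (left out, the last holds). Time passes only in rows, so rows that do not move let the fingers close, or fill a call up. It gives the time, the measured TCP pose, the force, the opening and the grip force at its end, in the units of the state.
- robot.get_obs(): the state, without advancing time (a new reading comes with each control period).
- viewer.read_camera(name): name is "side" or "top"; returns a dict with "image" (384x512x3 uint8, red, green, blue), "range_z" (384x512 float32, m along the optical axis (not along the pixel's ray), 0 where there is no reading), "mtx" (3x3 intrinsics, pixels), "k1" (the pictures are not rectified: a ray, as slopes to the right and down, at radius r is drawn at 1 + k1 r^2 times it, then the intrinsics apply), "world_from_camera" (4x4, takes a point from camera to world coordinates). Camera axes: x right, y up, looking along -z (the intrinsics and any distortion apply to the point x, -y, -z); pixel columns grow to the right and rows downward; lengths in m; the calibration is good to about 2 mm. A picture is of the moment at which its call begins.
- robot.sign_off(): hands the job in; it is judged then, once.
The state is a dict: "time_s": time; "q": joint angles; "qvel": joint speeds; "joint_torque": joint torques, N m; "ee_pos": TCP position; "ee_rot": TCP orientation; "ft_force": force on the tool from outside, world axes, zero at the start; "moment": the same for the moment, N m; "grip_width": finger opening in m; "finger_force": force on a finger pad.
Only numpy, scipy, OpenCV 4.12 (cv2) and the standard library are available. Lean on these libraries where they do the work, as an engineer would, in place of code of your own. Each camera call takes 0.05 s, during which the arm holds its last target. There are 200 camera calls.

## Working session

There is one attempt and no reset: what is moved stays moved. The work goes in short steps, Python scripts to look and compute and a tool call to move; the robot and the scene stay as the last step left them, time stands still between calls to the robot, and variables do not carry over. Pictures are saved under pics/ and viewed, at most 10 in all, crops included, and the job is handed in when it is done.

Besides the shell and the picture viewer there is one more tool, called after "Emit:" as name(argument=value, ...), one argument or row to a line, values as JSON. drive_tool: Moves the arm, as the interface text tells. Its arguments: {"type":"object","properties":{"increments":{"type":"array","items":{"type":"array","items":{"type":"number"}}},"newtons":{"type":"number"}},"required":["increments"]}

```bash
mkdir -p pics
cat > h.py <<'E'
import numpy as np,cv2,pickle
def snap(n,f):
    from bench import viewer
    d=viewer.read_camera(n); pickle.dump(d,open(f'{f}.pkl','wb')); cv2.imwrite(f'pics/{f}.png',d['image'][...,::-1]); return d
def load(f): return pickle.load(open(f'{f}.pkl','rb'))
def ray(d,u,v):
    m=np.array(d['mtx']); k=d['k1']
    p=cv2.undistortPoints(np.array([[[u,v]]],float),m,np.array([k,0,0,0.]))[0,0]
    return np.array([p[0],-p[1],-1.])
def atz(d,u,v,z):
    T=np.array(d['world_from_camera']); r=T[:3,:3]@ray(d,u,v); o=T[:3,3]
    return o+r*(z-o[2])/r[2]
def dep(d,u,v):
    T=np.array(d['world_from_camera']); return T[:3,:3]@(ray(d,u,v)*d['range_z'][int(v),int(u)])+T[:3,3]
E
python3 - <<'E'
from h import *
for n in('top','side'):
    d=snap(n,n+'0');print(n,d['mtx'],d['k1'],d['world_from_camera'])
a=cv2.imread('pics/top0.png');cv2.imwrite('pics/top0b.png',cv2.resize(a,(800,600),interpolation=3))
E
```

```text
top [[381.37384347   0.         249.97096214]
 [  0.         381.37384347 188.12574581]
 [  0.           0.           1.        ]] -0.011895161984201917 [[-0.02102005  0.98433454 -0.17505333  0.42193199]
 [-0.99977818 -0.02092685  0.00237853 -0.01185053]
 [-0.00132205  0.17506449  0.98455608  1.12550772]
 [ 0.          0.          0.          1.        ]]
side [[348.15988492   0.         253.75541062]
 [  0.         348.15988492 195.98940944]
 [  0.           0.           1.        ]] 0.011965732625991198 [[ 0.9330744   0.27148657 -0.23593899  0.40050854]
 [-0.35956462  0.68718702 -0.63125849 -0.52138101]
 [-0.00924399  0.67384645  0.73881359  0.6875944 ]
 [ 0.          0.          0.          1.        ]]
```

View pics/top0b.png

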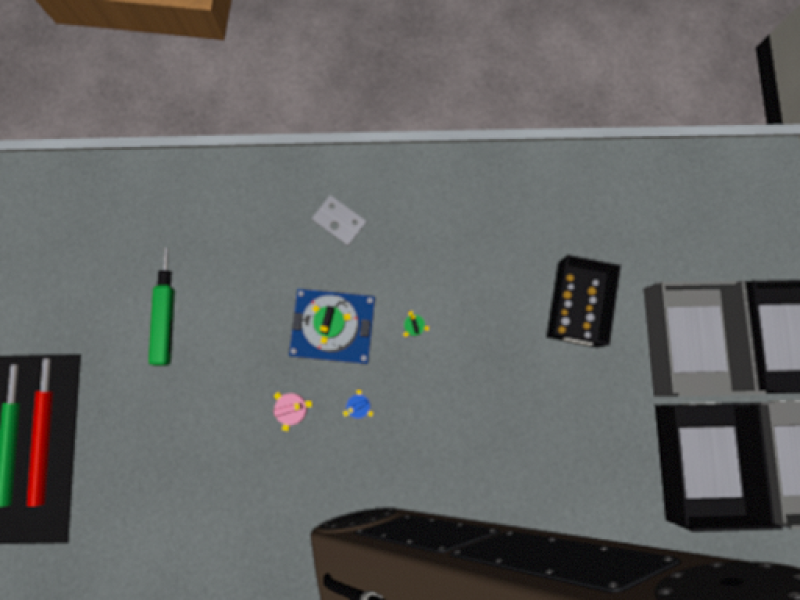

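View pics/side0.png

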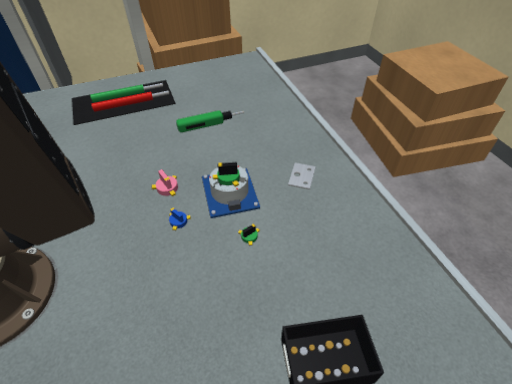

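Candidates in the 800x600 top view: the green cover on the housing at (330,320), a small green one at (415,325), a pink one at (290,408) and a blue one at (358,405). I choose the larger green one on the housing and check it in a crop.

Run:
```python
from h import *
a=cv2.imread('pics/top0.png')[180:238,180:248]
b=cv2.imread('pics/side0.png')[150:220,195:265]
a=cv2.resize(a,None,fx=9,fy=9,interpolation=2)
cv2.imwrite('pics/c0.png',a)
cv2.imwrite('pics/c1.png',cv2.resize(b,None,fx=8,fy=8,interpolation=2))
```

```text
(no output)
```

View pics/c0.png

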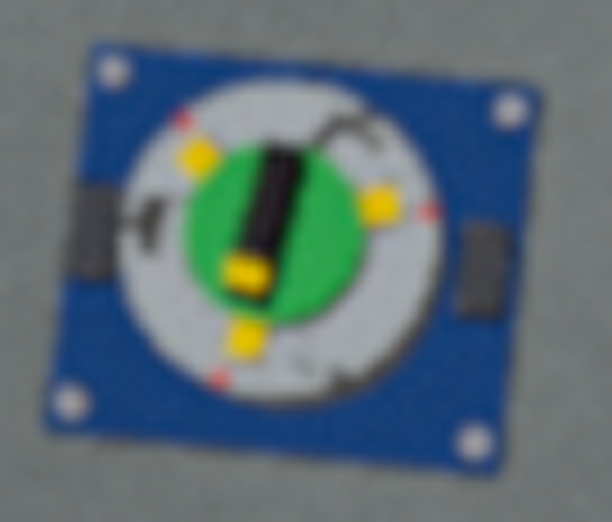

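View pics/c1.png

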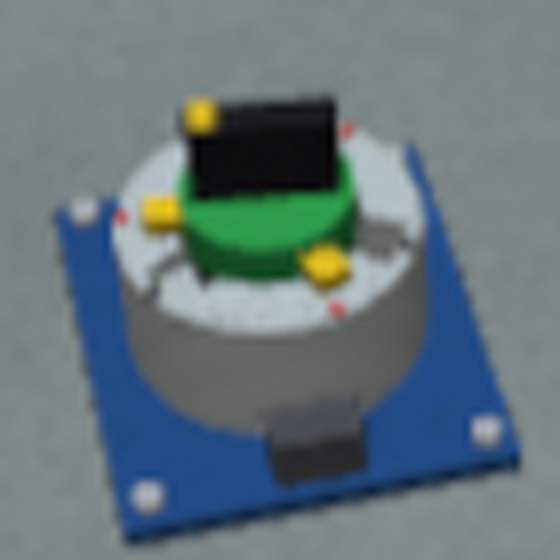

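The crop confirms the choice: a large green disc with a black bar on the housing. Lugs are at crop (200,157), (380,205) and (246,340), red dots at (183,118), (430,211) and (220,380), and the bar's yellow end at (247,272).

Run:
```python
from h import *
d=load('top0')
f=lambda x,y,z:atz(d,(x+.5)/9-.5+180,(y+.5)/9-.5+180,z)
s=load('side0')
g=lambda x,y,z:atz(s,(x+.5)/8-.5+195,(y+.5)/8-.5+150,z)
def rep(n,P):
    P=np.array(P);c=P.mean(0);r=P-c
    print(n,c.round(4),np.degrees(np.arctan2(r[:,1],r[:,0])).round(1),np.hypot(r[:,0],r[:,1]).round(4))
rep('red',[f(183,118,.06),f(430,211,.06),f(220,380,.06)])
rep('lug',[f(200,157,.068),f(380,205,.068),f(246,340,.068)])
rep('screws',[f(114,72,.01),f(510,111,.01),f(475,442,.01),f(71,402,.01)])
rep('bar',[f(285,150,.107),f(247,272,.107)])
rep('red s',[g(121,216,.06),g(346,129,.06),g(337,310,.06)])
rep('lug s hidden',[g(161,210,.066),g(325,265,.066)])
rep('screws s',[g(83,210,.01),g(487,430,.01),g(147,495,.01)])
rep('bar s',[g(200,105,.107),g(332,98,.107)])
from bench import robot
o=robot.get_obs();print(o['ee_pos'],o['ee_rot'],o['time_s'],o['grip_width'],o['ft_force'])
```

```text
red [0.5634 0.098  0.06  ] [ 38.  -81.9 158. ] [0.0482 0.0482 0.0483]
lug [0.563  0.0979 0.068 ] [ 43.6 -75.7 164.4] [0.034  0.0336 0.0341]
screws [0.5634 0.0984 0.01  ] [  43.3  -57.2 -136.5  122.8] [0.0855 0.0855 0.0856 0.0858]
bar [0.5647 0.0966 0.107 ] [-17.4 162.6] [0.0192 0.0192]
red s [0.5637 0.1021 0.06  ] [158.1  38.8 -81.6] [0.0474 0.0475 0.0479]
lug s hidden [0.5516 0.0902 0.066 ] [133.7 -46.3] [0.0295 0.0295]
screws s [0.5437 0.0856 0.01  ] [ 105.6  -38.2 -136.9] [0.0965 0.0866 0.0577]
bar s [0.5668 0.1039 0.107 ] [162.9 -17.1] [0.0204 0.0204]
[ 0.1689859  -0.60150259  0.21414618] [[ 9.62738597e-01  2.70433656e-01 -1.79274780e-04]
 [ 2.70433705e-01 -9.62738169e-01  9.10995896e-04]
 [ 7.37692772e-05 -9.25532853e-04 -9.99999569e-01]] 0.1 0.09540611922938018 [-0.74116103  0.06315798 -0.01635525]
```

Emit:
drive_tool(
  increments=[
    [0, 0, 0, 0.0356, -0.0355, 0, 0],
    [0, 0, 0, 0.0356, -0.0355, 0, 0],
    [0, 0, 0, 0.0356, -0.0355, 0, 0],
    [0, 0, 0, 0.0356, -0.0355, 0, 0],
    [0, 0, 0, 0.0356, -0.0355, 0, 0],
    [0, 0, 0, 0.0356, -0.0355, 0, 0],
    [0, 0, 0, 0.0356, -0.0355, 0, 0],
    [0, 0, 0, 0.0356, -0.0355, 0, 0],
  ],
)

```text
time_s: 1.1
ee_pos: [0.3669, -0.2498, 0.2146]
ee_rot: [[0.963, 0.27, -0.0], [0.27, -0.963, -0.0], [-0.0, 0.0, -1.0]]
ft_force: [1.2, -0.6, 0.5]
grip_width: 0.0948
finger_force: 0.0
```

Emit:
drive_tool(
  increments=[
    [0, 0, 0, 0.0356, -0.0355, 0, 0],
    [0, 0, 0, 0.0356, -0.0355, 0, 0],
    [0, 0, 0, 0.0356, -0.0355, 0, 0],
    [0, 0, 0, 0.0356, -0.0355, 0, 0],
    [0, 0, 0, 0.0356, -0.0355, 0, 0],
    [0, 0, 0, 0.0356, -0.0355, 0, 0],
    [0, 0, 0, 0.0356, -0.0355, 0, 0],
    [0, 0, 0, 0.0356, -0.0355, 0, 0],
  ],
)

```text
time_s: 2.1
ee_pos: [0.5643, 0.1008, 0.2144]
ee_rot: [[0.963, 0.271, -0.0], [0.271, -0.963, -0.0], [-0.0, 0.0, -1.0]]
ft_force: [0.6, -0.6, 0.5]
grip_width: 0.0952
finger_force: 0.0
```

Emit:
drive_tool(
  increments=[
    [0, 0, -0.16, 0, 0, 0, 0],
    [0, 0, -0.16, 0, 0, 0, 0],
    [0, 0, -0.16, 0, 0, 0, 0],
    [0, 0, -0.16, 0, 0, 0, 0],
    [0, 0, -0.16, 0, 0, 0, 0],
    [0, 0, -0.16, 0, 0, 0, 0],
    [0, 0, -0.16, 0, 0, 0, 0],
    [0, 0, -0.16, 0, 0, 0, 0],
  ],
)

```text
time_s: 3.1
ee_pos: [0.5637, 0.0991, 0.2143]
ee_rot: [[0.012, 1.0, -0.001], [1.0, -0.012, -0.0], [-0.0, -0.001, -1.0]]
ft_force: [-0.2, 0.2, 0.1]
grip_width: 0.0953
finger_force: 0.0
```

Emit:
drive_tool(
  increments=[
    [0, 0, -0.16, 0, 0, 0, 0],
    [0, 0, -0.16, 0, 0, 0, 0],
    [0, 0, -0.16, 0, 0, 0, 0],
    [0, 0, -0.16, 0, 0, 0, 0],
    [0, 0, -0.16, 0, 0, 0, 0],
    [0, 0, -0.16, 0, 0, 0, 0],
    [0, 0, -0.16, 0, 0, 0, 0],
    [0, 0, -0.16, 0, 0, 0, 0],
  ],
)

```text
time_s: 4.1
ee_pos: [0.5637, 0.0991, 0.2143]
ee_rot: [[-0.955, 0.298, -0.001], [0.298, 0.955, -0.0], [0.001, -0.0, -1.0]]
ft_force: [-0.0, -0.3, -0.9]
grip_width: 0.0949
finger_force: 0.0
```

Emit:
drive_tool(
  increments=[
    [0, 0, 0, 0, 0, 0.025, 0],
    [0, 0, 0, 0, 0, 0.025, 0],
    [0, 0, 0, 0, 0, 0.025, 0],
    [0, 0, 0, 0, 0, 0.025, 0],
    [0, 0, 0, 0, 0, 0.016, 0],
    [0, 0, 0, 0, 0, 0.01, 0],
    [0, 0, 0, 0, 0, 0.007, 0],
    [0, 0, 0, 0, 0, 0, 0],
  ],
)

```text
time_s: 5.1
ee_pos: [0.5639, 0.0991, 0.0816]
ee_rot: [[-0.953, 0.303, -0.0], [0.303, 0.953, -0.0], [0.0, -0.0, -1.0]]
ft_force: [0.4, -0.5, 0.0]
grip_width: 0.0952
finger_force: 0.0
```

Emit:
drive_tool(
  increments=[
    [0, 0, 0, 0, 0, 0, 0.5],
    [0, 0, 0, 0, 0, 0, 0.8],
    [0, 0, 0, 0, 0, 0, 1],
    [0, 0, 0, 0, 0, 0, 1],
    [0, 0, 0, 0, 0, 0, 1],
    [0, 0, 0, 0, 0, 0, 1],
    [0, 0, 0, 0, 0, 0, 1],
    [0, 0, 0, 0, 0, 0, 1],
  ],
  newtons=10,
)

```text
time_s: 6.1
ee_pos: [0.5638, 0.0991, 0.0816]
ee_rot: [[-0.953, 0.303, 0.0], [0.303, 0.953, -0.0], [-0.0, -0.0, -1.0]]
ft_force: [0.1, 0.1, -0.4]
grip_width: 0.0202
finger_force: 0.0
```

Emit:
drive_tool(
  increments=[
    [0, 0, 0, 0, 0, 0, 1],
    [0, 0, 0, 0, 0, 0, 1],
    [0, 0, 0, 0, 0, 0, 1],
    [0, 0, -0.08, 0, 0, 0, 1],
    [0, 0, -0.08, 0, 0, 0, 1],
    [0, 0, -0.08, 0, 0, 0, 1],
    [0, 0, -0.08, 0, 0, 0, 1],
    [0, 0, 0, 0, 0, 0, 1],
  ],
)

```text
time_s: 7.1
ee_pos: [0.5638, 0.0991, 0.0816]
ee_rot: [[-1.0, -0.012, 0.0], [-0.012, 1.0, -0.0], [-0.0, -0.0, -1.0]]
ft_force: [-0.0, 0.3, -0.8]
grip_width: 0.0121
finger_force: 10.0
```

Emit:
drive_tool(
  increments=[
    [0, 0, -0.08, 0, 0, 0, 1],
    [0, 0, -0.08, 0, 0, 0, 1],
    [0, 0, -0.08, 0, 0, 0, 1],
    [0, 0, -0.08, 0, 0, 0, 1],
    [0, 0, -0.07, 0, 0, 0, 1],
    [0, 0, 0, 0, 0, 0, 1],
    [0, 0, 0, 0, 0, 0, 1],
    [0, 0, 0, 0, 0, 0, 1],
  ],
)

```text
time_s: 8.1
ee_pos: [0.5638, 0.0991, 0.0815]
ee_rot: [[-0.921, -0.39, -0.0], [-0.39, 0.921, -0.0], [0.0, -0.0, -1.0]]
ft_force: [-0.1, -0.2, -1.5]
grip_width: 0.0119
finger_force: 10.0
```

Run:
```python
from h import *
snap('side','s1');snap('top','t1')
b=cv2.imread('pics/s1.png')[140:220,185:275];a=cv2.imread('pics/t1.png')[175:240,175:255]
a=cv2.resize(a,(400,360),interpolation=2)
b=cv2.resize(b,(400,360),interpolation=2)
cv2.imwrite('pics/c2.png',np.hstack([a,b]))
```

```text
(no output)
```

View pics/c2.png

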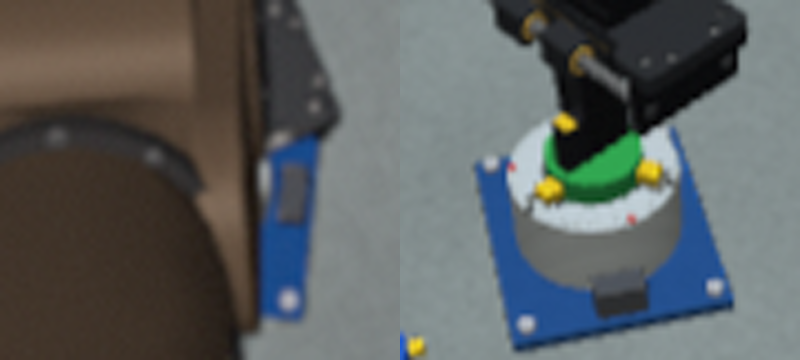

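The side view (right) shows the lugs over the slots, at (548,188) and (648,170). I'll firm up the grip and push down.

Emit:
drive_tool(
  increments=[
    [0, 0, 0, 0, 0, 0, 1],
    [0, 0, 0, 0, 0, 0, 1],
    [0, 0, 0, 0, 0, 0.002, 1],
    [0, 0, 0, 0, 0, 0.002, 1],
    [0, 0, 0, 0, 0, 0.002, 1],
    [0, 0, 0, 0, 0, 0.002, 1],
    [0, 0, 0, 0, 0, 0, 1],
    [0, 0, 0, 0, 0, 0, 1],
  ],
  newtons=40,
)

```text
time_s: 9.2
ee_pos: [0.5638, 0.0991, 0.0737]
ee_rot: [[-0.92, -0.391, 0.0], [-0.391, 0.92, -0.0], [-0.0, -0.0, -1.0]]
ft_force: [-0.7, 0.1, 2.6]
grip_width: 0.0119
finger_force: 40.0
```

Emit:
drive_tool(
  increments=[
    [0, 0, 0, 0, 0, 0.003, 1],
    [0, 0, 0, 0, 0, 0.003, 1],
    [0, 0, 0, 0, 0, 0.003, 1],
    [0, 0, 0, 0, 0, 0.003, 1],
    [0, 0, 0, 0, 0, 0.003, 1],
    [0, 0, 0, 0, 0, 0.001, 1],
    [0, 0, 0, 0, 0, 0, 1],
    [0, 0, 0, 0, 0, 0, 1],
  ],
)

```text
time_s: 10.2
ee_pos: [0.5639, 0.0991, 0.0576]
ee_rot: [[-0.92, -0.392, 0.0], [-0.392, 0.92, -0.0], [-0.0, -0.0, -1.0]]
ft_force: [-1.4, -0.6, 6.0]
grip_width: 0.0121
finger_force: 40.0
```

Emit:
drive_tool(
  increments=[
    [0, 0, 0.1, 0, 0, 0, 1],
    [0, 0, 0.1, 0, 0, 0, 1],
    [0, 0, 0.1, 0, 0, 0, 1],
    [0, 0, 0.1, 0, 0, 0, 1],
    [0, 0, 0.1, 0, 0, 0, 1],
    [0, 0, 0.1, 0, 0, 0, 1],
    [0, 0, 0.1, 0, 0, 0, 1],
    [0, 0, 0, 0, 0, 0, 1],
  ],
)

```text
time_s: 11.2
ee_pos: [0.5643, 0.0991, 0.0578]
ee_rot: [[-0.956, 0.295, 0.001], [0.295, 0.956, -0.0], [-0.001, 0.0, -1.0]]
ft_force: [1.0, -0.2, 5.0]
grip_width: 0.0118
finger_force: 40.0
```

```bash
python3 -c "
from bench import robot
o=robot.get_obs();print(o['moment'],o['ft_force'])"
```

```text
[ 0.05715198 -0.11804423 -0.06857727] [ 0.9736293  -0.24846753  5.02232877]
```

Emit:
drive_tool(
  increments=[
    [0, 0, 0.03, 0, 0, 0, 1],
    [0, 0, 0.03, 0, 0, 0, 1],
    [0, 0, 0.03, 0, 0, 0, 1],
    [0, 0, 0.03, 0, 0, 0, 1],
    [0, 0, 0.02, 0, 0, 0, 1],
    [0, 0, 0, 0, 0, 0, 1],
    [0, 0, 0, 0, 0, 0, 1],
    [0, 0, 0, 0, 0, 0, 1],
  ],
)

```text
time_s: 12.2
ee_pos: [0.5636, 0.0983, 0.0577]
ee_rot: [[-0.906, 0.423, -0.001], [0.423, 0.906, -0.001], [-0.0, -0.001, -1.0]]
ft_force: [-2.8, -5.9, 7.7]
grip_width: 0.0119
finger_force: 40.0
```

```bash
python3 -c "
from bench import robot
o=robot.get_obs();print(o['moment'],o['ft_force'])"
```

```text
[-1.09618449  0.40081025  0.45874119] [-2.77769832 -5.86963296  7.69668079]
```

The stop is reached: the moment rises at about 155°. I'll back off to the pocket centre and let it rise.

Emit:
drive_tool(
  increments=[
    [0, 0, -0.03, 0, 0, 0, 1],
    [0, 0, -0.03, 0, 0, 0, 1],
    [0, 0, 0, 0, 0, -0.002, 1],
    [0, 0, 0, 0, 0, -0.002, 1],
    [0, 0, 0, 0, 0, -0.002, 1],
    [0, 0, 0, 0, 0, -0.002, 1],
    [0, 0, 0, 0, 0, -0.001, 1],
    [0, 0, 0, 0, 0, 0, 1],
  ],
)

```text
time_s: 13.2
ee_pos: [0.5639, 0.0991, 0.0667]
ee_rot: [[-0.929, 0.369, 0.0], [0.369, 0.929, -0.0], [-0.0, -0.0, -1.0]]
ft_force: [0.9, -3.8, 3.8]
grip_width: 0.0115
finger_force: 40.0
```

```bash
python3 -c "
from bench import robot
o=robot.get_obs();print(o['moment'],o['ft_force'])"
```

```text
[-0.52840657 -0.22669384  0.06631209] [ 0.85564622 -3.80855046  3.84244678]
```

Emit:
drive_tool(
  increments=[
    [0, 0, 0, 0, 0, 0, 0.85],
    [0, 0, 0, 0, 0, 0, 0.7],
    [0, 0, 0, 0, 0, 0, 0.5],
    [0, 0, 0, 0, 0, 0, 0.4],
    [0, 0, 0, 0, 0, 0, 0.3],
    [0, 0, 0, 0, 0, 0, 0.3],
    [0, 0, 0, 0, 0, 0, 0.3],
    [0, 0, 0, 0, 0, 0, 0.3],
  ],
)

```text
time_s: 14.2
ee_pos: [0.5638, 0.0991, 0.0666]
ee_rot: [[-0.929, 0.369, 0.0], [0.369, 0.929, -0.0], [-0.0, -0.0, -1.0]]
ft_force: [0.8, 0.1, 0.2]
grip_width: 0.0663
finger_force: 0.0
```

Emit:
drive_tool(
  increments=[
    [0, 0, 0, 0, 0, -0.01, 0.3],
    [0, 0, 0, 0, 0, -0.02, 0.3],
    [0, 0, 0, 0, 0, -0.03, 0.3],
    [0, 0, 0, 0, 0, -0.03, 0.3],
    [0, 0, 0, 0, 0, -0.03, 0.3],
    [0, 0, 0, 0, 0, -0.03, 0.3],
    [0, 0, 0, 0, 0, 0, 0.3],
    [0, 0, 0, 0, 0, 0, 0.3],
  ],
)

```text
time_s: 15.2
ee_pos: [0.5635, 0.0991, 0.2163]
ee_rot: [[-0.929, 0.369, -0.0], [0.369, 0.929, -0.0], [0.0, -0.0, -1.0]]
ft_force: [-0.2, 0.5, -0.7]
grip_width: 0.0668
finger_force: 0.0
```

Emit:
drive_tool(
  increments=[
    [0, 0, 0, 0.02, 0.05, 0, 0.3],
    [0, 0, 0, 0.02, -0.05, 0, 0.3],
    [0, 0, 0, 0.03, -0.05, 0, 0.3],
    [0, 0, 0, 0.03, -0.05, 0, 0.3],
    [0, 0, 0, 0.03, -0.05, 0, 0.3],
    [0, 0, 0, 0.03, -0.05, 0, 0.3],
    [0, 0, 0, 0, 0, 0, 0.3],
    [0, 0, 0, 0, 0, 0, 0.3],
  ],
)

```text
time_s: 16.2
ee_pos: [0.3417, -0.0278, 0.2164]
ee_rot: [[-0.929, 0.37, -0.0], [0.37, 0.929, 0.0], [0.0, 0.0, -1.0]]
ft_force: [0.5, -0.0, -0.3]
grip_width: 0.0667
finger_force: 0.0
```

Run:
```python
from h import *
d=snap('side','s2');snap('top','t2')
b=cv2.imread('pics/s2.png')[140:220,185:275];a=cv2.imread('pics/t2.png')[175:240,175:255]
cv2.imwrite('pics/c3.png',np.hstack([cv2.resize(a,(400,360),interpolation=2),cv2.resize(b,(400,360),interpolation=2)]))
```

```text
(no output)
```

View pics/c3.png

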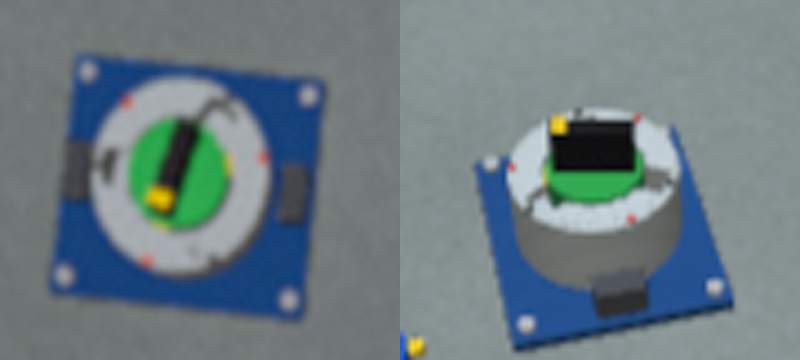

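Flush with the rim, and the yellow slivers under the lip point at the red dots. One numeric check of angle and depth.

Run:
```python
from h import *
d=load('t2'); I=d['image'].astype(int)
f=lambda x,y,z:atz(d,(x+.5)/5-.5+175,(y+.5)*65/360-.5+175,z)
a,b=f(187,126,.093),f(160,203,.093);r=b-a;print((a+b)/2,np.degrees(np.arctan2(r[1],r[0])))
G=[];W=[];B=[]
for v in range(178,236):
  for u in range(180,240):
    p=dep(d,u,v);q=np.hypot(p[0]-.5635,p[1]-.099);R,g,bl=I[v,u]
    if q<.026 and g>R+60 and g>bl+40:G.append(p)
    if .036<q<.047 and min(R,g,bl)>120:W.append(p)
    if q<.03 and max(R,g,bl)<45:B.append(p)
for P in(G,W,B):
    P=np.array(P);print(len(P),np.median(P,0).round(4),np.linalg.lstsq(np.c_[P[:,:2]-P[:,:2].mean(0),np.ones(len(P))],P[:,2],rcond=None)[0].round(3))
```

```text
[0.56311506 0.09758298 0.093     ] 158.6485490640741
174 [0.5629 0.0935 0.0588] [0.009 0.052 0.06 ]
341 [0.5649 0.0994 0.058 ] [-0.038 -0.046  0.054]
33 [0.5671 0.0958 0.0891] [0.185 0.366 0.089]
```

Angle is 158.6° against the lock at 158°, and the disc is level with the rim to within 1 mm. Handing in.

```bash
python3 -c "
from bench import robot
print(robot.sign_off())"
```

```text
the job is handed in; nothing more can be done
None
```

The green bayonet cover is locked in the housing, flush with the rim and within about 1° of the red dots. The robot is clear, the bystanders were not touched, and the job is handed in; the sign-off returned no verdict.

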